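# Refit the glass shelf of a counter display stand

## Task

Put the loose glass shelf back on the steel counter stand: lay it on the two bearers and nudge it until its hole drops over the stud and the glass lies flat, square on both bearers. Go gently, the glass chips if it is forced down or sideways against the stand. Then stand the round flask with the wooden ball stopper upright on the glass, let go, and leave the other stock where it is.

Things in the scene. Friction and masses are not known exactly. Their poses are not given: they have to be found in the camera images.
- stand: Fixed counter stand: timber base 130 x 250 x 14 mm, two steel end frames 190 mm apart, each topped by a level bearer (100 mm along x, 26 mm along y) with two rubber strips, tops 136 mm above the counter. Only the stud stands above them. 6 mm tie rod between the frames at height 100 mm; two vials on the base, tops at 73 mm. Origin: centre of underside; x across its depth, y along its length, z up.
- slot_end (a point): The -x end of the slot (35 mm long, along the stand's x) in the bearer at the stand's +y end, at pad-top height; in the stand's frame x -17.5, y +95 mm. The steel stud (8 mm diameter, 6 mm at its bevelled tip, 7 mm high above the pads) is clamped fast in the slot, its axis 4.5 to 30.5 mm from this end, at the same y. Its own place is not measured: find it by sight or feel.
- far_pad (a point): Middle of the bearer at the stand's -y end, at pad-top height. It has no stud. Axes as the stand's.
- shelf: Loose greenish clear glass strip, 60 mm (x) x 240 mm (y) x 8 mm (z), about 0.2 to 0.4 kg, lying flat on the counter at the start. Origin: centre of its underside; y along its length, towards the end with the hole. It can be gripped across its 60 mm width. Chips if it bears on the stand or stud with more than about 25 N.
- hole (a point): Centre of the round through hole in the glass (11 mm diameter), at the underside, 95 mm from the shelf's centre along its +y. Lies over the stud, at pad-top height, when the shelf is seated; 7 mm higher when the glass rides on the stud's tip.
- plain_end (a point): Point on the shelf's underside 95 mm from its centre along its -y, the end without a hole; it belongs over point far_pad.
- flask: Loose squat round flask of amber glass, 43 mm diameter straight body up to 44 mm height, then a narrow neck and a 25 mm wooden ball stopper, 87 mm high in all, about 0.12 kg. Origin: centre of its underside, z up.
- vial_a: Small slim vial with black cap, 26 mm diameter, 59 mm high, standing on the stand's timber base; leave alone. Origin: centre of its underside.
- vial_b: The same kind of vial, also on the stand's base; leave alone.
- vial_c: The same kind of vial, standing on the counter not far from the flask; leave alone.
- dispenser: White ceramic pump dispenser, 72 mm diameter, about 175 mm high; leave alone. Origin: centre of its underside.
- dish: White footed bath-shaped soap dish, 90 x 130 mm, 50 mm high; leave alone. Origin: centre of its underside.
- carton: Cardboard soap carton, a 62 mm cube, near the stand; leave alone. Origin: centre of its underside.
- tin: Low round metal tin, 62 mm diameter, 32 mm high; leave alone. Origin: centre of its underside.
Mind the look-alikes: they are no part of the job. Leave any green or red look-alike of the flask alone.

How it is judged:
On the way, in this order (a step that is already met when the one before it is completed fails the run):
1. The glass lies flat on both bearers with the stud in its hole, let go by the robot, before the flask is on it (z of hole in the frame of slot_end between -0.003 and 0.002 m and z of plain_end in the frame of slot_end between -0.003 and 0.002 m and x of hole in the frame of slot_end between 0.001 and 0.034 m and y of hole in the frame of slot_end between -0.006 and 0.006 m and angle between the y axis of shelf and the y axis of stand, either way round below 0.12 rad and contact force between each of the fingers, flask and shelf below 0.1 N), for 0.2 s.
2. The flask stands on the glass (contact force between flask and shelf above 0.3 N and angle between flask's own z axis and vertical below 0.12 rad and z of flask in the frame of shelf above 0.006 m), for 0.2 s.
At the end, for the whole second after the job is handed in: The glass lies flat on both bearers (each end within 2 mm of pad height), its hole over the stud (over the slot, within 6 mm along the stand), within 0.12 rad of square to the stand; the flask stands on it, upright within 0.12 rad; both at rest (all of step 2 and z of hole in the frame of slot_end between -0.003 and 0.002 m and z of plain_end in the frame of slot_end between -0.003 and 0.002 m and x of hole in the frame of slot_end between 0.001 and 0.034 m and y of hole in the frame of slot_end between -0.006 and 0.006 m and angle between the y axis of shelf and the y axis of stand, either way round below 0.12 rad and z of flask in the frame of shelf below 0.012 m and linear speed of each of flask, shelf below 0.02 m/s); the robot touches nothing.
It fails at once if the glass is pressed or knocked against the stand or its stud with more than 25 N (contact force between shelf and stand above 25 N).
It fails at once if the flask falls over, or is pressed on the glass with more than 25 N (angle between flask's own z axis and vertical above 0.7 rad or contact force between flask and shelf above 25 N).
It fails at once if other stock is pushed away by more than 30 mm or knocked over (distance of any of vial_a, vial_b, vial_c, dispenser, dish, carton, tin from where it was at the start of the episode above 0.03 m or angle between any of vial_a, vial_b, vial_c, dispenser's own z axis and vertical above 0.6 rad).
It also fails if it takes over 69 s, if anything falls off the work surface, if the arm or the gripper's body presses on something with over 40 N, if the wrist force passes 120 N, or if a joint passes its speed limit or range.

## Robot

A 6-joint arm with a two-finger parallel gripper is mounted at the origin on the work surface. World frame = base frame: x ahead of the robot, y to its left, z up, the work surface at z = 0. Lengths are in m, angles in rad, forces in N, time in s.
With the tool pointing down it reaches from about 0.275 to 0.875 m from the base axis. Payload 12.5 kg.
Tool frame: the origin (TCP) lies midway between the tips of the shut fingers; the grasp point (between the pads) lies 19 mm behind it; z points along the fingers, y is the line along which they close (so a half turn about z gives the same grasp; the last joint's range is limited). The gripper opens to 85 mm and grips with 20 to 120 N. Pads are 22 mm wide; open, the fingers measure 114 mm over their backs; the gripper's body (76 mm by 85 mm) begins 54 mm behind the grasp point. The pads swing forward as they close: fully open they stand 13 mm farther back than shut.
Start: joints at [-1.415, 0.351, 1.652, -0, 1.139, -0.085], TCP at [0.131, -0.534, 0.231] pointing down, gripper open.
Joint ranges: [-2.75, 2.75], [-0.79, 2.1], [0.01, 2.65], [-1.57, 4.71], [0.07, 3.14], [-2.87, 2.87]. Speed limits (rad/s): [2.22, 2.22, 2.79, 3.14, 3.14, 3.14].

## Interface

Orientations are given as a unit quaternion [w, x, y, z].
In Python, from bench import sensors, vision, bot gives the robot as it stands.
- The arm moves only by the tool carry_out, never from a script. Its arguments are lists of equal length, an entry for each row: "delta_pos": the shift along the world's x, y, z in mm, a list of three; "rot": the turn, a rotation vector about the world's x, y, z in rad, a list of three; "gripper": the closure, from 0 (fully open) to 1 (shut). A call has exactly 10 rows; each row shifts and turns the commanded pose from where the row before left it; what a row does not reach is not made up. A row lasts 1/8 s, in which the tool goes at most 62.5 mm and 10.7 degrees, less where a joint would pass 70% of its speed; a pose out of reach is approached as far as the arm can. A call with a gripper value outside its range is refused whole. The fingers move at their own pace and stop on an object; "squeeze" is the grip in N (left out, the last holds). Time passes only in rows, so rows that do not move let the fingers close, or fill a call up. It gives the time, the measured TCP pose, the force, the opening and the grip force at its end, in the units of the state.
- sensors.state(): the state, without advancing time (a new reading comes with each control period).
- vision.capture(name): name is "scene" or "side" or "wrist"; returns the picture (384x512x3 uint8, red, green, blue); there is no depth.
- vision.camera_model(name): a dict with "fov_y" (degrees; the focal length in pixels is half the picture's height over the tangent of half this angle, whatever the lens; pixels are square), "cx", "cy" (the principal point, pixels), "view" (4x4, takes a point from world to camera coordinates). Camera axes: x right, y up, looking along -z (the intrinsics and any distortion apply to the point x, -y, -z); pixel columns grow to the right and rows downward; lengths in m; the calibration is good to about 2 mm. The wrist camera is an equidistant fisheye: a pixel r from the principal point sees the ray r / f radians off the axis. A picture is of the moment at which its call begins: read the wrist's pose just before it. camera_model takes no time and is no camera call; for the wrist camera it gives the pose at the moment of the call.
- bot.sign_off(): hands the job in; it is judged then, once.
The state is a dict: "time_s": time; "joints": joint angles; "qd": joint speeds; "effort": joint torques, N m; "eef_pos": TCP position; "orientation": TCP orientation; "contact_force": force on the tool from outside, world axes, zero at the start; "wrist_torque": the same for the moment, N m; "finger_gap": opening from 0.0 (shut) to 1.0 (fully open); "grip_force": force on a finger pad.
Only numpy, scipy, OpenCV 4.12 (cv2) and the standard library are available. Lean on these libraries where they do the work, as an engineer would, in place of code of your own. Each camera call takes 0.05 s, during which the arm holds its last target. There are 200 camera calls.

## Working session

There is one attempt and no reset: what is moved stays moved. The work goes in short steps, Python scripts to look and compute and a tool call to move; the robot and the scene stay as the last step left them, time stands still between calls to the robot, and variables do not carry over. Pictures are saved under pics/ and viewed, at most 10 in all, crops included, and the job is handed in when it is done.

Besides the shell and the picture viewer there is one more tool, called after "Call:" as name(argument=value, ...) on one line, values as JSON. carry_out: Moves the arm, as the interface text tells. Its arguments: {"type":"object","properties":{"delta_pos":{"type":"array","items":{"type":"array","items":{"type":"number"}}},"rot":{"type":"array","items":{"type":"array","items":{"type":"number"}}},"gripper":{"type":"array","items":{"type":"number"}},"squeeze":{"type":"number"}},"required":["delta_pos","rot","gripper"]}

```bash
mkdir -p pics; ls; python3 - <<'E'
from bench import sensors, vision, bot
import cv2,numpy as np
for n in ("scene","side","wrist"):
    cv2.imwrite(f"pics/{n}0.png",cv2.cvtColor(vision.capture(n),cv2.COLOR_RGB2BGR))
    m=vision.camera_model(n);print(n,m["fov_y"],m["cx"],m["cy"],[k for k in m]);print(np.round(m["view"],3).tolist())
print(sensors.state())
a=cv2.imread("pics/scene0.png");b=cv2.imread("pics/side0.png")
cv2.imwrite("pics/both.png",cv2.resize(np.vstack([a,b]),None,fx=.78,fy=.78))
E
```

```text
pics
scene 56.59241506744213 257.75521411302043 190.34362854573652 ['fov_y', 'cx', 'cy', 'view']
[[0.297, 0.955, -0.017, -0.144], [-0.615, 0.205, 0.762, 0.26], [0.731, -0.216, 0.648, -1.42], [0.0, 0.0, 0.0, 1.0]]
side 53.9782669692291 257.8124199544333 195.28746991113897 ['fov_y', 'cx', 'cy', 'view']
[[0.978, -0.206, 0.018, -0.51], [0.11, 0.595, 0.796, -0.132], [-0.175, -0.777, 0.605, -1.067], [0.0, 0.0, 0.0, 1.0]]
wrist 65.70646984690485 249.9890950771635 195.93487530831823 ['fov_y', 'cx', 'cy', 'view']
[[0.239, -0.971, -0.001, -0.549], [0.932, 0.23, -0.28, 0.036], [0.272, 0.066, 0.96, -0.379], [0.0, 0.0, 0.0, 1.0]]
{'time_s': 0.15, 'joints': array([-1.41460314e+00,  3.51100627e-01,  1.65222958e+00,  1.60031505e-05,
        1.13909260e+00, -8.45914871e-02]), 'qd': array([-0.00014465, -0.00113209, -0.00187483, -0.00198359,  0.00174358,
        0.00201578]), 'effort': array([ 8.23698356e-04, -5.06250429e+01, -2.91501707e+01, -6.23418100e-05,
        3.43430540e-03, -2.13574276e-05]), 'eef_pos': array([ 0.13115275, -0.53389641,  0.23090664]), 'orientation': array([-4.15068747e-04,  9.92761909e-01,  1.20098378e-01, -7.59543325e-06]), 'contact_force': array([-0.5390597 , -0.18024438,  0.45096921]), 'wrist_torque': array([-0.02450606, -0.03655501,  0.024139  ]), 'grip_force': 0.0, 'finger_gap': 0.9993689691693699}
```

View pics/scene0.png

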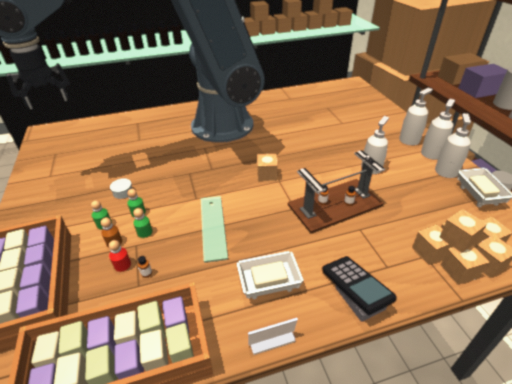

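View pics/side0.png

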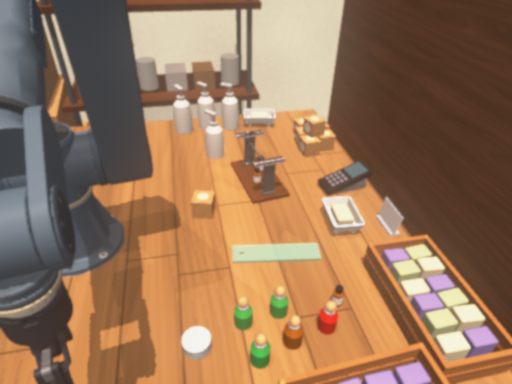

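The scene view shows the amber flask at (110,231). Its look-alikes are green at (100,217), (135,203), (142,225) and red at (120,258), with vial_c at (145,267). In the side view the amber flask is at (292,332). The description says amber, so I choose that one. The shelf is at scene (214,229) and the stand at scene (336,195). Next is a close crop check.

```bash
cat > h.py <<'E'
import numpy as np,cv2
from bench import sensors,vision,bot
def cam(n):
    m=vision.camera_model(n); V=np.array(m["view"]); f=192/np.tan(np.radians(m["fov_y"]/2)); return f,m["cx"],m["cy"],V
def ray(n,u,v,c=None):
    f,cx,cy,V=c or cam(n); a,b=u-cx,v-cy
    if n=="wrist":
        r=np.hypot(a,b)+1e-9; t=r/f; d=np.array([a/r*np.sin(t),-b/r*np.sin(t),-np.cos(t)])
    else: d=np.array([a/f,-b/f,-1])
    R=V[:3,:3]; return -R.T@V[:3,3], R.T@d
def onz(n,u,v,z,c=None):
    o,d=ray(n,u,v,c); return o+d*(z-o[2])/d[2]
def tri(p,q):
    A=[];B=[]
    for n,(u,v) in (("scene",p),("side",q)):
        o,d=ray(n,u,v); d/=np.linalg.norm(d); P=np.eye(3)-np.outer(d,d); A.append(P);B.append(P@o)
    return np.linalg.lstsq(np.vstack(A),np.hstack(B),rcond=None)[0]
def proj(n,X,c=None):
    f,cx,cy,V=c or cam(n); p=V[:3,:3]@np.array(X)+V[:3,3]; a,b,w=p[0],-p[1],-p[2]
    if n=="wrist":
        r=np.hypot(a,b);t=np.arctan2(r,w); return cx+f*t*a/r, cy+f*t*b/r
    return cx+f*a/w, cy+f*b/w
E
python3 - <<'E'
import cv2,numpy as np
a=cv2.imread("pics/scene0.png");b=cv2.imread("pics/side0.png")
def c(i,x,y,w,h,W,H): return cv2.resize(i[y:y+h,x:x+w],(W,H),interpolation=cv2.INTER_CUBIC)
# each 4x: 400x300 of 100x75
m=np.vstack([np.hstack([c(a,285,150,100,75,400,300),c(b,225,127,100,75,400,300)]),np.hstack([c(a,80,187,100,75,400,300),c(b,225,240,100,75,400,300)])])
cv2.imwrite("pics/m1.png",m)
E
```

```text
(no output)
```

View pics/m1.png

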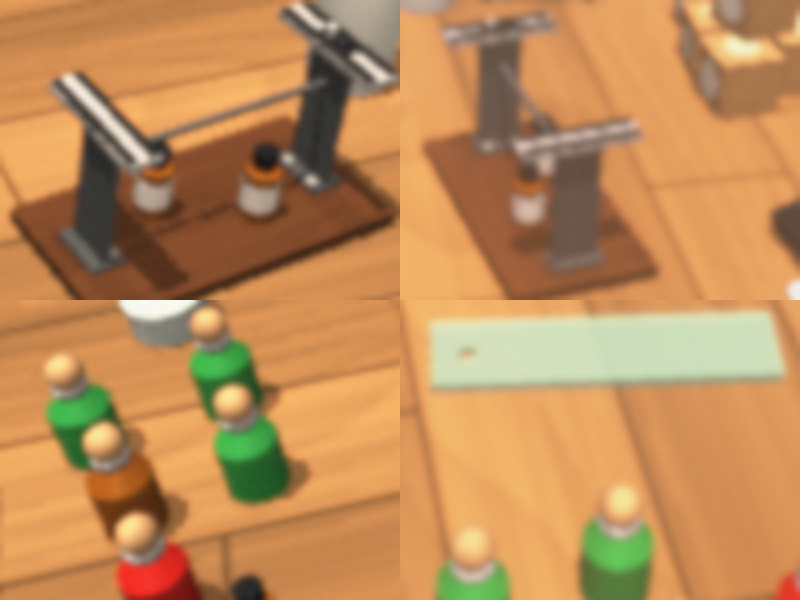

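The amber flask is at mosaic (125,490), with greens around it and the red one in front. The shelf's hole end is at its left in the side view, pixel (242,253). The stud shows on the far bearer at scene (369,160).

```bash
python3 - <<'E'
from h import *
S=lambda x,y:(285+x/4,150+y/4)
D=lambda x,y:(225+(x-400)/4,127+y/4)
D2=lambda x,y:(225+(x-400)/4,240+(y-300)/4)
S2=lambda x,y:(80+x/4,187+(y-300)/4)
np.set_printoptions(precision=4,suppress=True)
for k,a in dict(nearL=(66,83),nearR=(147,160),farL=(288,10),farR=(389,80)).items(): print(k,onz("scene",*S(*a),.136))
for k,a in dict(nearL=(520,147),nearR=(640,131),farL=(445,37),farR=(554,20)).items(): print("side",k,onz("side",*D(*a),.136))
print("stud tip",onz("scene",*S(336,38),.143),onz("side",*D(490,18),.143))
print("base scene",[onz("scene",*S(*a),.014)[:2] for a in [(12,215),(290,118),(395,212)]])
print("base side",[onz("side",*D(*a),.014)[:2] for a in [(425,148),(515,298),(658,270)]])
print("shelf side",[onz("side",*D2(*a),.008)[:2] for a in [(431,322),(771,311),(786,376),(432,388)]])
print("hole",onz("side",*D2(467,352),.008))
# shelf by mask in scene
for n in("scene","side"):
    im=cv2.imread(f"pics/{n}0.png").astype(int);B,G,R=im[...,0],im[...,1],im[...,2]
    m=((G>R+8)&(G>150)&(B>110)).astype(np.uint8)
    m[:150]=0
    k,l,s,c=cv2.connectedComponentsWithStats(m); i=1+np.argmax(s[1:,4]); print(n,s[i])
    q=cv2.findContours((l==i).astype(np.uint8),cv2.RETR_EXTERNAL,cv2.CHAIN_APPROX_NONE)[0][0]
    box=cv2.approxPolyDP(q,5,True)[:,0]; print(box.tolist()); print([onz(n,*(p),.008)[:2] for p in box])
    # amber body
    m=((R>G*1.6)&(G>B*1.8)&(R>90)&(R<215)&(G<120)).astype(np.uint8)
    k,l,s,c=cv2.connectedComponentsWithStats(m)
    for i in range(1,k):
        if s[i,4]>60: print("amber",n,s[i],c[i],onz(n,*c[i],.022)[:2])
print("stopper",onz("scene",*S2(103,440),.0745),)
E
```

```text
nearL [0.5416 0.1078 0.136 ]
nearR [0.6318 0.1251 0.136 ]
farL [0.5123 0.2911 0.136 ]
farR [0.6073 0.3136 0.136 ]
side nearL [0.5319 0.1048 0.136 ]
side nearR [0.6291 0.1109 0.136 ]
side farL [0.5036 0.2885 0.136 ]
side farR [0.6029 0.3027 0.136 ]
stud tip [0.5618 0.2991 0.143 ] [0.5457 0.3029 0.143 ]
base scene [array([0.53  , 0.0784]), array([0.4934, 0.3257]), array([0.6145, 0.3431])]
base side [array([0.486 , 0.3064]), array([0.5231, 0.0733]), array([0.6461, 0.0883])]
shelf side [array([ 0.4274, -0.104 ]), array([ 0.6659, -0.1385]), array([ 0.6553, -0.2   ]), array([ 0.4185, -0.1654])]
hole [ 0.4471 -0.1372  0.008 ]
scene [ 202  197   25   64 1301]
[[218, 197], [202, 199], [205, 260], [226, 257]]
[array([ 0.4293, -0.1087]), array([ 0.423 , -0.1564]), array([ 0.6536, -0.1915]), array([ 0.6608, -0.1391])]
amber scene [ 53 218   9  90 143] [ 57.042  262.2168] [ 0.5582 -0.542 ]
amber scene [102 225  18  21 185] [109.8757 234.1351] [ 0.5007 -0.4174]
amber scene [143 291  34  11  76] [159.8553 295.7105] [ 0.7335 -0.3083]
amber scene [ 14 306 105  78 482] [ 51.6162 332.9274] [ 0.7541 -0.5318]
amber scene [  0 313  55  39 391] [ 19.0358 330.1765] [ 0.7265 -0.5981]
amber scene [188 313  10  24 123] [192.935  324.4797] [ 0.8256 -0.2486]
amber scene [192 338  10  18  98] [196.8265 346.5   ] [ 0.8749 -0.2489]
amber scene [146 359  66  25 540] [180.4407 373.65  ] [ 0.9174 -0.2875]
side [ 234  245   86   16 1170]
[[234, 250], [235, 260], [319, 257], [316, 245]]
[array([ 0.4281, -0.1219]), array([ 0.4248, -0.1593]), array([ 0.6511, -0.1917]), array([ 0.6581, -0.1461])]
amber side [284 324  20  26 353] [292.6742 337.5297] [ 0.5095 -0.4196]
stopper [ 0.509  -0.4131  0.0745]
```

Call:
carry_out(delta_pos=[[0,0,50],[24.5,41,0],[24.5,41,0],[24.5,41,0],[24.5,41,0],[24.5,41,0],[24.5,41,0],[24.5,41,0],[24.5,41,0],[24.5,41,0]], rot=[[0,0,0.08],[0,0,0.08],[0,0,0.08],[0,0,0.08],[0,0,0.08],[0,0,0.08],[0,0,0.08],[0,0,0.08],[0,0,0.08],[0,0,0.08]], gripper=[0,0,0,0,0,0,0,0,0,0], squeeze=30)

```text
time_s: 1.4
eef_pos: [0.3522, -0.1637, 0.2813]
orientation: [0.0, 0.867, 0.498, 0.0]
contact_force: [0.0, 0.3, 0.3]
finger_gap: 0.998
grip_force: 0.0
```

Call:
carry_out(delta_pos=[[24.5,41,0],[24.5,41,0],[24.5,41,0],[24.5,41,0],[24.5,41,0],[24.5,41,0],[24.5,41,0],[24.5,41,0],[24.5,41,0],[0,0,0]], rot=[[0,0,0.08],[0,0,0.08],[0,0,0.08],[0,0,0.08],[0,0,0.08],[0,0,0.08],[0,0,0.08],[0,0,0.08],[0,0,0.03],[0,0,0]], gripper=[0,0,0,0,0,0,0,0,0,0])

```text
time_s: 2.65
eef_pos: [0.5726, 0.2061, 0.2802]
orientation: [-0.0, 0.655, 0.756, -0.0]
contact_force: [0.7, -0.8, 0.6]
finger_gap: 1.0
grip_force: 0.0
```

```bash
python3 - <<'E'
from h import *
s=sensors.state();c=cam("wrist");im=vision.capture("wrist");print(s["time_s"],s["eef_pos"],s["orientation"],s["contact_force"])
np.save("pics/w1.npy",np.array(c[3]))
cv2.imwrite("pics/w1.png",cv2.resize(im[...,::-1],None,fx=1.5,fy=1.5,interpolation=cv2.INTER_CUBIC))
print(c[0])
E
```

```text
2.65 [0.57264526 0.20605944 0.28020762] [-3.97985735e-04  6.54877612e-01  7.55734760e-01 -3.58226572e-04] [ 0.7337349  -0.82733689  0.60877059]
297.3186396354542
```

View pics/w1.png

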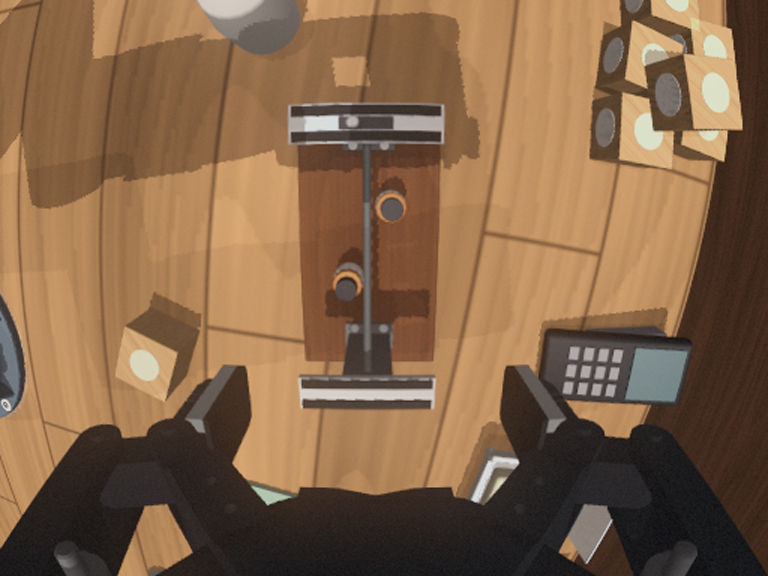

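The wrist view shows the studded bearer with corners (289,104) to (443,145), in 1.5x pixels, and the stud at (352,121) inside the slot, which spans 336–393. The plain bearer spans (300,376) to (434,408).

```bash
python3 - <<'E'
from h import *
np.set_printoptions(precision=4,suppress=True)
c=cam("wrist"); P=lambda x,y,z:onz("wrist",x/1.5,y/1.5,z,c)
far=np.mean([P(x,y,.136) for x,y in [(289,104),(443,104),(444,145),(289,144)]],0)
near=np.mean([P(x,y,.136) for x,y in [(300,376),(434,376),(434,408),(301,408)]],0)
d=far-near; print(far,near,np.linalg.norm(d),"ang",np.degrees(np.arctan2(d[1],d[0])))
for a,b in [((289,104),(443,104)),((289,144),(444,145)),((300,376),(434,376)),((301,408),(434,408))]:
    e=P(*b,.136)-P(*a,.136);print(np.linalg.norm(e),np.degrees(np.arctan2(e[1],e[0])))
im=vision.capture("wrist")
g=cv2.resize(im[60:105,180:310],None,fx=6,fy=6,interpolation=cv2.INTER_CUBIC);cv2.imwrite("pics/stud.png",g[...,::-1])
st=P(352,121,.143);print("stud",st,"slot ends",P(338,122,.136),P(393,122,.136))
y=d/np.linalg.norm(d);x=np.array([y[1],-y[0],0])
print("stud in stand rel far centre:",(st-far)@x,(st-far)@y)
print("disp",P(270,35,0.03),"carton top",P(145,365,.062))
E
```

```text
[0.5524 0.3035 0.136 ] [0.5788 0.1174 0.136 ] 0.18796247161495055 ang 98.09529779751522
0.09801354737965459 7.78103441039759
0.0989392276203076 7.499470354590566
0.09684894866834065 8.314764718516267
0.09950220572031958 8.373575888658626
stud [0.544  0.3026 0.143 ] slot ends [0.5348 0.3015 0.136 ] [0.5692 0.3063 0.136 ]
stud in stand rel far centre: -0.008452840613705312 0.00031978296260331906
disp [0.4522 0.3857 0.03  ] carton top [0.3624 0.0668 0.062 ]
```

View pics/stud.png

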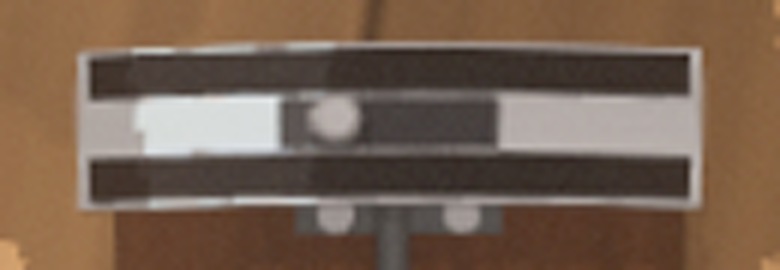

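Call:
carry_out(delta_pos=[[-3.5,-40,-10],[-3.5,-40,-10],[-3.5,-40,-10],[-3.5,-40,-10],[-3.5,-40,-10],[-3.5,-40,-20],[-3.5,-40,-20],[-3.5,-40,-20],[-3.5,-38,-20],[0,0,0]], rot=[[0,0,0.143],[0,0,0.143],[0,0,0.143],[0,0,0.143],[0,0,0.143],[0,0,0.143],[0,0,0.143],[0,0,0.143],[0,0,0.141],[0,0,0]], gripper=[0,0,0,0,0,0,0,0,0,0])

```text
time_s: 4.0
eef_pos: [0.5388, -0.1565, 0.1502]
orientation: [-0.001, 0.074, 0.997, 0.0]
contact_force: [-0.7, 0.5, 0.9]
finger_gap: 0.999
grip_force: 0.0
```

```bash
python3 - <<'E'
from h import *
np.set_printoptions(precision=4,suppress=True)
s=sensors.state();c=cam("wrist");im=vision.capture("wrist").astype(int);print(s["time_s"],s["eef_pos"],2*np.degrees(np.arctan2(s["orientation"][2],s["orientation"][1])))
cv2.imwrite("pics/w2.png",cv2.resize(im[...,::-1].astype(np.uint8),None,fx=1.5,fy=1.5,interpolation=cv2.INTER_CUBIC))
R,G,B=im[...,0],im[...,1],im[...,2]
m=((G>R+5)&(G>120)).astype(np.uint8)
k,l,st,ce=cv2.connectedComponentsWithStats(m); i=1+np.argmax(st[1:,4]);print(st[i])
q=cv2.findContours((l==i).astype(np.uint8),cv2.RETR_CCOMP,cv2.CHAIN_APPROX_NONE)
for w,h in zip(q[0],q[1][0]):
    if len(w)<12: continue
    p=np.array([onz("wrist",*a,.008,c)[:2] for a in w[:,0]],np.float32)
    r=cv2.minAreaRect(p*1000); print("hole" if h[3]>=0 else "outer",r, p.mean(0), w[:,0].min(0),w[:,0].max(0))
E
```

```text
4.0 [ 0.5388 -0.1565  0.1502] 171.46346501675112
[ 228   78   61  209 9571]
outer ((546.942626953125, -149.60546875), (59.4178581237793, 222.44720458984375), 81.55386352539062) [ 0.5274 -0.1433] [228  78] [288 286]
```

View pics/w2.png

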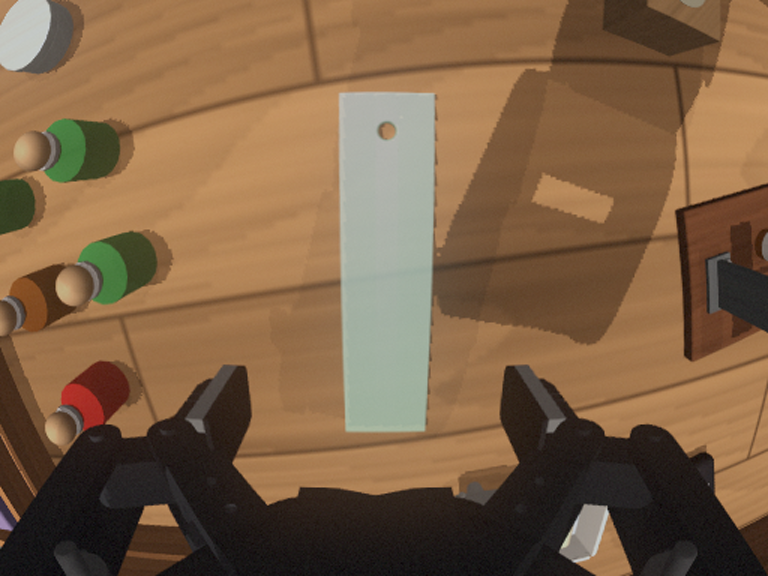

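The shelf lies straight under the gripper. Its hole is at (387,130), with end edges at row 94 (hole end) and row 431 (plain end), in 1.5x pixels.

```bash
python3 - <<'E'
from h import *
np.set_printoptions(precision=4,suppress=True)
c=cam("wrist");P=lambda x,y,z=.008:onz("wrist",x/1.5,y/1.5,z,c)
cs=[P(340,94),P(435,94),P(426,431),P(345,431)]
for p in cs:print(p)
h=P(387,131);a=(cs[0]+cs[1])/2;b=(cs[2]+cs[3])/2;u=(a-b);L=np.linalg.norm(u);u/=L
print("hole",h,"L",L,"mid",(a+b)/2,"ang",np.degrees(np.arctan2(u[1],u[0])),"from hole",h-.095*u)
E
```

```text
[ 0.4189 -0.1586  0.008 ]
[ 0.4273 -0.0992  0.008 ]
[ 0.6651 -0.1341  0.008 ]
[ 0.6556 -0.1951  0.008 ]
hole [ 0.4473 -0.133   0.008 ] L 0.2399153605118896 mid [ 0.5417 -0.1467  0.008 ] ang 171.44603867274603 from hole [ 0.5413 -0.1471  0.008 ]
```

Call:
carry_out(delta_pos=[[1.5,5,-25],[1.2,4.5,-25],[0,0,-25],[0,0,-25],[0,0,-20],[0,0,-13],[0,0,-8],[0,0,-6],[0,0,-3],[0,0,0]], rot=[[0,0,0],[0,0,0],[0,0,0],[0,0,0],[0,0,0],[0,0,0],[0,0,0],[0,0,0],[0,0,0],[0,0,0]], gripper=[0.1,0.15,0.15,0.15,0.15,0.15,0.15,0.15,0.15,0.15], squeeze=30)

```text
time_s: 5.3
eef_pos: [0.5435, -0.1447, 0.0014]
orientation: [0.0, 0.073, 0.997, -0.0]
contact_force: [0.2, 0.2, 0.2]
finger_gap: 0.846
grip_force: 0.0
```

Call:
carry_out(delta_pos=[[-2,-2,-3],[0,0,-1],[0,0,0],[0,0,0],[0,0,0],[0,0,0],[0,0,0],[0,0,0],[0,0,0],[0,0,0]], rot=[[0,0,0],[0,0,0],[0,0,0],[0,0,0],[0,0,0],[0,0,0],[0,0,0],[0,0,0],[0,0,0],[0,0,0]], gripper=[0.15,0.15,0.15,0.25,0.35,0.35,0.4,0.4,0.4,0.4], squeeze=30)

```text
time_s: 6.55
eef_pos: [0.5416, -0.1467, -0.0023]
orientation: [0.0, 0.073, 0.997, -0.0]
contact_force: [-1.7, -0.3, 6.1]
finger_gap: 0.69
grip_force: 32.0
```

Call:
carry_out(delta_pos=[[0,0,8],[0,0,20],[0,0,32],[0,0,40],[0,0,40],[1.4,25,40],[1.4,30,18],[1.4,30,0],[1.4,30,0],[1.4,30,0]], rot=[[0,0,0],[0,0,0],[0,0,0],[0,0,0],[0,0,0],[0,0,-0.1],[0,0,-0.128],[0,0,-0.128],[0,0,-0.128],[0,0,-0.128]], gripper=[0.4,0.4,0.4,0.4,0.4,0.4,0.4,0.4,0.4,0.4])

```text
time_s: 7.8
eef_pos: [0.5481, -0.0006, 0.1965]
orientation: [0.0, 0.372, 0.928, 0.0]
contact_force: [0.4, -0.7, -4.3]
finger_gap: 0.686
grip_force: 33.9
```

Call:
carry_out(delta_pos=[[1.4,30,0],[1.4,30,0],[1.4,30,0],[1.4,30,0],[1.4,30,0],[1.4,30,0],[1.4,20,0],[0,10.6,0],[0,0,0],[0,0,0]], rot=[[0,0,-0.128],[0,0,-0.128],[0,0,-0.128],[0,0,-0.128],[0,0,-0.128],[0,0,-0.029],[0,0,0],[0,0,0],[0,0,0],[0,0,0]], gripper=[0.4,0.4,0.4,0.4,0.4,0.4,0.4,0.4,0.4,0.4])

```text
time_s: 9.05
eef_pos: [0.5582, 0.2082, 0.1953]
orientation: [0.0, 0.655, 0.756, -0.0]
contact_force: [-0.5, -0.4, -2.0]
finger_gap: 0.689
grip_force: 33.9
```

```bash
python3 - <<'E'
from h import *
np.set_printoptions(precision=4,suppress=True)
s=sensors.state();c=cam("wrist");im=vision.capture("wrist");print(s["time_s"],s["eef_pos"],2*np.degrees(np.arctan2(s["orientation"][2],s["orientation"][1])),s["contact_force"],s["wrist_torque"],s["finger_gap"])
z=s["eef_pos"][2]+.0103
print("pred hole",proj("wrist",[.545,.303,z],c),"stud",proj("wrist",[.545,.303,.143],c))
sd=vision.capture("side")
g=cv2.resize(im[40:140,180:310],None,fx=5,fy=5,interpolation=cv2.INTER_CUBIC)
k=cv2.resize(im,None,fx=.28,fy=.28); 
t=np.zeros((590,800,3),np.uint8);t[:500,:650]=g;cv2.imwrite("pics/w3.png",t[:500,:650,::-1])
cv2.imwrite("pics/s3.png",sd[...,::-1])
E
```

```text
9.05 [0.5582 0.2082 0.1953] 98.2256260053755 [-0.4647 -0.3715 -2.0158] [ 0.0034 -0.004   0.0003] 0.6888769878963175
pred hole (np.float64(250.41975837452514), np.float64(58.36985213285661)) stud (np.float64(250.32029197161677), np.float64(75.2168986417611))
```

View pics/w3.png

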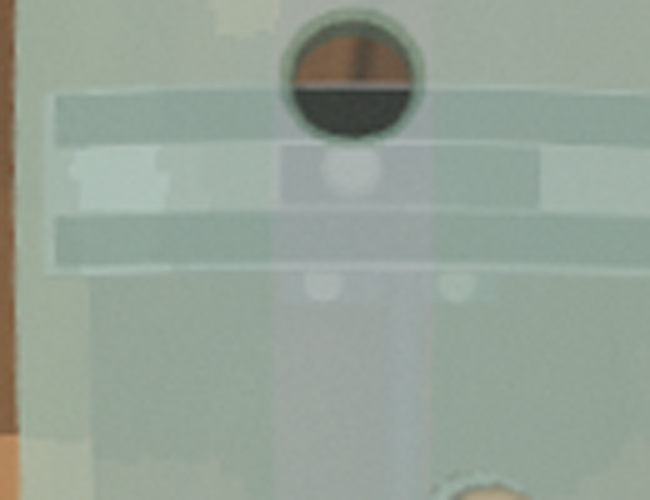

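The glass is transparent. In the crop the hole is at (351,75) and the stud at (351,170), in the same column, so x lines up. Lowering for a nearer look.

Call:
carry_out(delta_pos=[[0,0,-8],[0,0,-10],[0,0,-8],[0,0,-6],[0,0,-4],[0,0,-3],[0,0,-2],[0,0,0],[0,0,0],[0,0,0]], rot=[[0,0,0],[0,0,0],[0,0,0],[0,0,0],[0,0,0],[0,0,0],[0,0,0],[0,0,0],[0,0,0],[0,0,0]], gripper=[0.4,0.4,0.4,0.4,0.4,0.4,0.4,0.4,0.4,0.4])

```text
time_s: 10.4
eef_pos: [0.5583, 0.209, 0.1544]
orientation: [0.0, 0.654, 0.756, 0.0]
contact_force: [0.4, -0.2, -2.7]
finger_gap: 0.692
grip_force: 33.9
```

```bash
cat > look.py <<'E'
from h import *
import sys
np.set_printoptions(precision=4,suppress=True)
s=sensors.state();c=cam("wrist");im=vision.capture("wrist");print(s["time_s"],s["eef_pos"],2*np.degrees(np.arctan2(s["orientation"][2],s["orientation"][1])),s["contact_force"],s["wrist_torque"],s["finger_gap"])
z=s["eef_pos"][2]+.0023
print("hole bottom, top; stud tip, base",[np.round(proj("wrist",[.545,.303,q],c),1) for q in (z,z+.008,.143,.136)])
g=cv2.resize(im[20:110,190:310],None,fx=5,fy=5,interpolation=cv2.INTER_CUBIC)
cv2.imwrite(f"pics/{sys.argv[1]}.png",g[...,::-1])
np.save(f"pics/{sys.argv[1]}.npy",im)
E
python3 look.py w4
```

```text
10.4 [0.5583 0.209  0.1544] 98.24981474674583 [ 0.3576 -0.2354 -2.6639] [ 0.0118 -0.0146  0.0056] 0.692187957701214
hole bottom, top; stud tip, base [array([250.1,  62.9]), array([250.1,  60. ]), array([250.1,  67.2]), array([250.1,  69.1])]
```

View pics/w4.png

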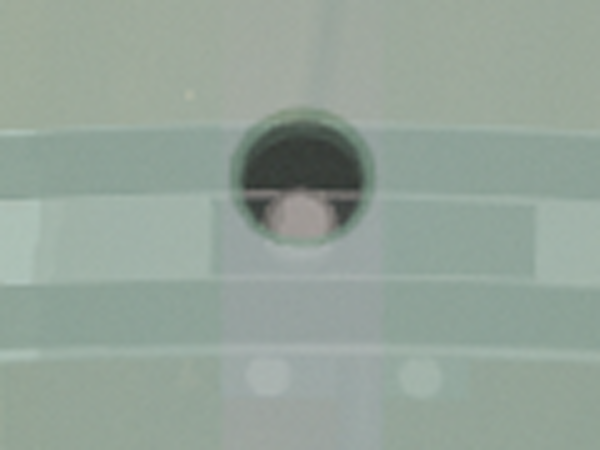

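The hole's lower rim is at crop (303,185) and the stud tip at (302,215). After parallax the hole is about 0.5–0.7 mm too far in +y, and x is right. Descending slowly with light grip.

Call:
carry_out(delta_pos=[[0,-0.5,-4],[0,0,-3],[0,0,-2],[0,0,-1.5],[0,0,-1],[0,0,-1],[0,0,-1],[0,0,-1],[0,0,-0.5],[0,0,0]], rot=[[0,0,0],[0,0,0],[0,0,0],[0,0,0],[0,0,0],[0,0,0],[0,0,0],[0,0,0],[0,0,0],[0,0,0]], gripper=[0.4,0.4,0.4,0.4,0.4,0.4,0.4,0.4,0.4,0.4], squeeze=22)

```text
time_s: 11.7
eef_pos: [0.5582, 0.2085, 0.1392]
orientation: [-0.0, 0.654, 0.756, -0.0]
contact_force: [0.3, 0.2, -3.6]
finger_gap: 0.687
grip_force: 33.9
```

Call:
carry_out(delta_pos=[[0,0,-0.5],[0,0,-0.5],[0,0,-0.5],[0,0,-0.5],[0,0,-0.5],[0,0,-0.5],[0,0,-0.5],[0,0,-0.5],[0,0,0],[0,0,0]], rot=[[0,0,0],[0,0,0],[0,0,0],[0,0,0],[0,0,0],[0,0,0],[0,0,0],[0,0,0],[0,0,0],[0,0,0]], gripper=[0.4,0.4,0.4,0.4,0.4,0.4,0.4,0.4,0.4,0.4])

```text
time_s: 12.95
eef_pos: [0.5582, 0.2085, 0.1353]
orientation: [-0.0, 0.654, 0.756, -0.0]
contact_force: [-0.1, -0.0, -3.3]
finger_gap: 0.686
grip_force: 33.9
```

Call:
carry_out(delta_pos=[[0,0,-0.5],[0,0,-0.5],[0,0,-0.3],[0,0,-0.3],[0,0,0],[0,0,0],[0,0,0],[0,0,0],[0,0,0],[0,0,0]], rot=[[0,0,0],[0,0,0],[0,0,0],[0,0,0],[0,0,0],[0,0,0],[0,0,0],[0,0,0],[0,0,0],[0,0,0]], gripper=[0.4,0.4,0.4,0.4,0.4,0.4,0.4,0.4,0.4,0.4])

```text
time_s: 14.2
eef_pos: [0.5582, 0.2085, 0.1338]
orientation: [0.0, 0.654, 0.756, 0.0]
contact_force: [-0.0, -0.3, -1.0]
finger_gap: 0.689
grip_force: 34.1
```

Call:
carry_out(delta_pos=[[0,0,-0.3],[0,0,0],[0,0,0],[0,0,0],[0,0,0],[0,0,0],[0,0,0],[0,0,3],[0,0,8],[0,0,15]], rot=[[0,0,0],[0,0,0],[0,0,0],[0,0,0],[0,0,0],[0,0,0],[0,0,0],[0,0,0],[0,0,0],[0,0,0]], gripper=[0.4,0.3,0.2,0.12,0.08,0.05,0,0,0,0])

```text
time_s: 15.45
eef_pos: [0.5581, 0.2085, 0.16]
orientation: [-0.0, 0.654, 0.756, -0.0]
contact_force: [-0.8, -0.6, 0.4]
finger_gap: 0.999
grip_force: 0.0
```

Call:
carry_out(delta_pos=[[0,0,30],[0,0,35],[0,0,35],[0,0,20],[0,0,10],[0,0,0],[0,0,0],[0,0,0],[0,0,0],[0,0,0]], rot=[[0,0,0],[0,0,0],[0,0,0],[0,0,0],[0,0,0],[0,0,0],[0,0,0],[0,0,0],[0,0,0],[0,0,0]], gripper=[0,0,0,0,0,0,0,0,0,0])

```text
time_s: 16.7
eef_pos: [0.5582, 0.2085, 0.2892]
orientation: [-0.0, 0.654, 0.756, -0.0]
contact_force: [0.1, 0.3, 0.3]
finger_gap: 0.995
grip_force: 0.0
```

```bash
python3 - <<'E'
from h import *
s=sensors.state();c=cam("wrist");im=vision.capture("wrist");sd=vision.capture("side");sc=vision.capture("scene")
print(s["time_s"],s["eef_pos"],s["contact_force"])
np.save("pics/w5.npy",im)
r=lambda i,W,H:cv2.resize(i,(W,H),interpolation=cv2.INTER_CUBIC)
a=r(im[20:300,150:350],400,560); b=r(sd[110:210,215:300],400,300)[:280]; d=r(sc[145:245,280:395],400,280)
cv2.imwrite("pics/w5.png",np.hstack([a,np.vstack([b,d])])[...,::-1])
E
```

```text
16.7 [0.55816581 0.20846611 0.28916795] [0.0501819  0.26479519 0.27664733]
```

View pics/w5.png

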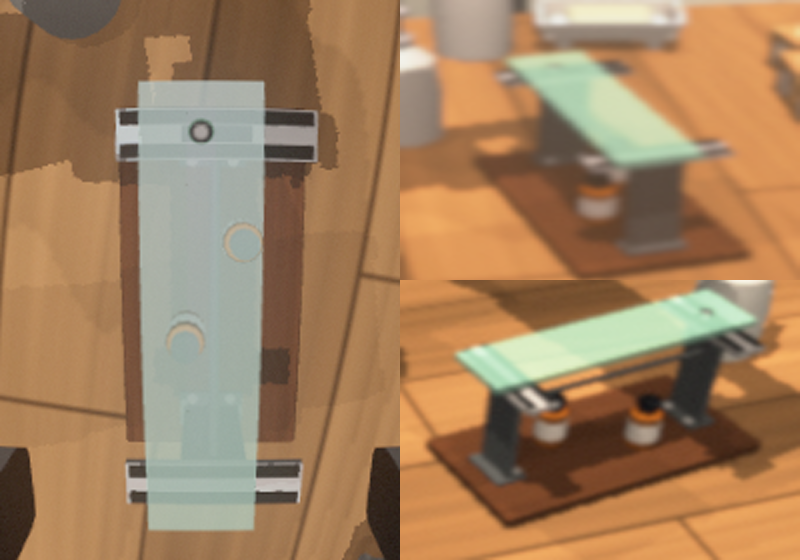

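The shelf is seated: the stud sits centred in the hole, both ends lie flat on the bearers, and it is square. Next I locate the flask and its neighbours from the saved views.

```bash
python3 - <<'E'
from h import *
np.set_printoptions(precision=3,suppress=True)
for n in("scene","side"):
    im=vision.capture(n); h=cv2.cvtColor(im,cv2.COLOR_RGB2HSV).astype(int);H,S,V=h[...,0],h[...,1],h[...,2]
    R,G,B=[im[...,i].astype(int) for i in range(3)]
    for name,m in dict(green=(H>45)&(H<80)&(S>150),red=((H<4)|(H>174))&(S>190)&(V>90),amber=(R>G*1.6)&(G>B*1.8)&(R>90)&(R<215)&(G<120),cap=(V<60)).items():
        m=m.astype(np.uint8); y0,x0=(190,70) if n=="scene" else (270,220)
        z=np.zeros_like(m); z[y0:y0+110,x0:x0+140]=m[y0:y0+110,x0:x0+140]
        k,l,s,c=cv2.connectedComponentsWithStats(z)
        for i in range(1,k):
            if s[i,4]>(100 if name!="cap" else 15) and s[i,2]<40:
                u,v=s[i,0]+s[i,2]/2-.5,s[i,1]+s[i,3]-1
                print(n,name,s[i],"bbox mid@.022",onz(n,u,s[i,1]+s[i,3]/2-.5,.022 if name!="cap" else .052)[:2])
E
```

```text
scene green [135 218  16  18 172] bbox mid@.022 [ 0.499 -0.332]
scene red [110 248  20  23 292] bbox mid@.022 [ 0.596 -0.394]
scene amber [102 225  18  21 187] bbox mid@.022 [ 0.504 -0.416]
scene cap [139 257   7   7  36] bbox mid@.022 [ 0.644 -0.336]
side red [320 310  17  23 237] bbox mid@.022 [ 0.599 -0.395]
side amber [284 324  20  26 356] bbox mid@.022 [ 0.512 -0.418]
```

Call:
carry_out(delta_pos=[[0,-30,0],[-4,-50,0],[-4,-50,0],[-4,-50,0],[-4,-50,0],[-4,-50,0],[-5,-50,0],[-5,-50,0],[-5,-50,-10],[-5,-50,-20]], rot=[[0,0,0],[0,0,-0.08],[0,0,-0.084],[0,0,-0.084],[0,0,-0.084],[0,0,-0.084],[0,0,-0.084],[0,0,-0.084],[0,0,-0.084],[0,0,-0.084]], gripper=[0.2,0.2,0.2,0.2,0.2,0.2,0.2,0.2,0.2,0.2])

```text
time_s: 18.2
eef_pos: [0.5182, -0.2734, 0.2599]
orientation: [0.001, 0.887, 0.462, 0.001]
contact_force: [0.1, -0.3, -0.8]
finger_gap: 0.802
grip_force: 0.0
```

Call:
carry_out(delta_pos=[[-5,-50,-20],[-5,-45,-20],[0,-30,-15],[0,-20,-4],[0,0,0],[0,0,0],[0,0,0],[0,0,0],[0,0,0],[0,0,0]], rot=[[0,0,0],[0,0,0],[0,0,0],[0,0,0],[0,0,0],[0,0,0],[0,0,0],[0,0,0],[0,0,0],[0,0,0]], gripper=[0.2,0.2,0.2,0.2,0.2,0.2,0.2,0.2,0.2,0.2])

```text
time_s: 19.45
eef_pos: [0.5082, -0.4164, 0.2004]
orientation: [0.0, 0.886, 0.463, -0.0]
contact_force: [0.8, -1.3, 0.3]
finger_gap: 0.801
grip_force: 0.0
```

```bash
python3 - <<'E'
from h import *
np.set_printoptions(precision=4,suppress=True)
s=sensors.state();c=cam("wrist");im=vision.capture("wrist");print(s["time_s"],s["eef_pos"],2*np.degrees(np.arctan2(s["orientation"][2],s["orientation"][1])),s["finger_gap"])
for t in [(.508,-.417,.0745),(.508,-.417,0)]: print(proj("wrist",t,c))
v=cv2.resize(im,None,fx=1.5,fy=1.5,interpolation=cv2.INTER_CUBIC);cv2.imwrite("pics/w6.png",v[...,::-1])
E
```

```text
19.45 [ 0.5082 -0.4164  0.2004] 55.16795318219195 0.8007487234888749
(np.float64(250.31419725597397), np.float64(189.89410718945962))
(np.float64(250.24519181108337), np.float64(173.39795970678412))
```

View pics/w6.png

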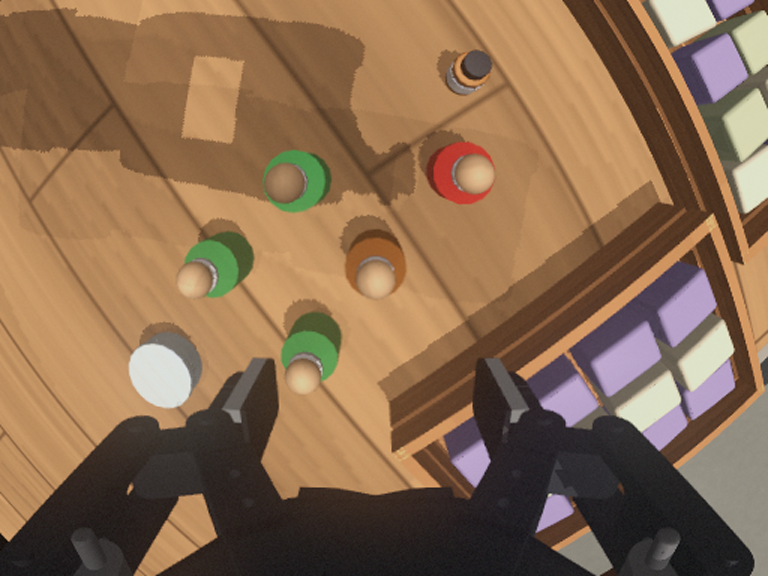

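The amber flask's ball is at (376,279) in 1.5x pixels. The greens at (295,180), (311,350) and (212,270) and the red at (463,172) are all clear of the fingers' line, so I descend.

Call:
carry_out(delta_pos=[[1,1.2,-20],[0,0,-30],[0,0,-30],[0,0,-30],[0,0,-25],[0,0,-20],[0,0,-12],[0,0,-8],[0,0,-2],[0,0,0]], rot=[[0,0,0],[0,0,0],[0,0,0],[0,0,0],[0,0,0],[0,0,0],[0,0,0],[0,0,0],[0,0,0],[0,0,0]], gripper=[0.25,0.25,0.25,0.25,0.25,0.25,0.25,0.25,0.25,0.25], squeeze=25)

```text
time_s: 20.75
eef_pos: [0.5094, -0.4155, 0.0239]
orientation: [0.0, 0.886, 0.463, 0.0]
contact_force: [-0.7, -0.0, -0.2]
finger_gap: 0.752
grip_force: 0.0
```

Call:
carry_out(delta_pos=[[0,0,0],[0,0,0],[0,0,0],[0,0,0],[0,0,0],[0,0,0],[0,0,0],[0,0,0],[0,0,0],[0,0,0]], rot=[[0,0,0],[0,0,0],[0,0,0],[0,0,0],[0,0,0],[0,0,0],[0,0,0],[0,0,0],[0,0,0],[0,0,0]], gripper=[0.35,0.4,0.45,0.5,0.55,0.6,0.6,0.6,0.6,0.6])

```text
time_s: 22.0
eef_pos: [0.5093, -0.4154, 0.0237]
orientation: [0.0, 0.886, 0.463, 0.0]
contact_force: [-1.3, 0.5, 5.4]
finger_gap: 0.488
grip_force: 25.5
```

Call:
carry_out(delta_pos=[[0,0,8],[0,0,25],[0,0,40],[0,0,45],[0,0,45],[1,15,37],[3,30,0],[3,40,0],[3,45,0],[3,45,0]], rot=[[0,0,0],[0,0,0],[0,0,0],[0,0,0],[0,0,0],[0,0,0],[0,0,0],[0,0,0],[0,0,0],[0,0,0]], gripper=[0.6,0.6,0.6,0.6,0.6,0.6,0.6,0.6,0.6,0.6])

```text
time_s: 23.25
eef_pos: [0.522, -0.2389, 0.2235]
orientation: [-0.0, 0.886, 0.463, 0.0]
contact_force: [1.0, -0.3, -1.4]
finger_gap: 0.492
grip_force: 25.7
```

Call:
carry_out(delta_pos=[[4,50,0],[4,50,0],[4,50,0],[4,50,0],[4,50,0],[4,50,0],[4,50,0],[4,44,0],[4,35,0],[0,20,0]], rot=[[0,0,0],[0,0,0],[0,0,0],[0,0,0],[0,0,0],[0,0,0],[0,0,0],[0,0,0],[0,0,0],[0,0,0]], gripper=[0.6,0.6,0.6,0.6,0.6,0.6,0.6,0.6,0.6,0.6])

```text
time_s: 24.5
eef_pos: [0.558, 0.2101, 0.2233]
orientation: [-0.0, 0.886, 0.464, -0.0]
contact_force: [0.3, -0.2, -1.2]
finger_gap: 0.493
grip_force: 25.7
```

Call:
carry_out(delta_pos=[[0,0,-8],[0,0,-12],[0,0,-12],[0,0,-8],[0,0,-5],[0,0,-3],[0,0,-2],[0,0,-2],[0,0,-1],[0,0,0]], rot=[[0,0,0],[0,0,0],[0,0,0],[0,0,0],[0,0,0],[0,0,0],[0,0,0],[0,0,0],[0,0,0],[0,0,0]], gripper=[0.6,0.6,0.6,0.6,0.6,0.6,0.6,0.6,0.6,0.6])

```text
time_s: 25.75
eef_pos: [0.5582, 0.2087, 0.1704]
orientation: [-0.0, 0.886, 0.463, -0.0]
contact_force: [0.5, 0.5, -1.1]
finger_gap: 0.49
grip_force: 25.7
```

Call:
carry_out(delta_pos=[[0,0,-0.5],[0,0,-0.5],[0,0,-0.4],[0,0,-0.3],[0,0,0],[0,0,0],[0,0,0],[0,0,0],[0,0,0],[0,0,0]], rot=[[0,0,0],[0,0,0],[0,0,0],[0,0,0],[0,0,0],[0,0,0],[0,0,0],[0,0,0],[0,0,0],[0,0,0]], gripper=[0.6,0.6,0.6,0.6,0.6,0.6,0.6,0.6,0.6,0.6])

```text
time_s: 27.0
eef_pos: [0.5582, 0.2087, 0.1687]
orientation: [-0.0, 0.886, 0.463, -0.0]
contact_force: [-0.5, -0.3, -1.4]
finger_gap: 0.487
grip_force: 25.7
```

Call:
carry_out(delta_pos=[[0,0,-0.3],[0,0,-0.3],[0,0,-0.2],[0,0,-0.2],[0,0,0],[0,0,0],[0,0,0],[0,0,0],[0,0,0],[0,0,0]], rot=[[0,0,0],[0,0,0],[0,0,0],[0,0,0],[0,0,0],[0,0,0],[0,0,0],[0,0,0],[0,0,0],[0,0,0]], gripper=[0.6,0.6,0.6,0.6,0.6,0.6,0.6,0.6,0.6,0.6])

```text
time_s: 28.25
eef_pos: [0.5582, 0.2087, 0.1677]
orientation: [-0.0, 0.886, 0.463, 0.0]
contact_force: [-0.0, -0.3, 0.8]
finger_gap: 0.49
grip_force: 25.8
```

Call:
carry_out(delta_pos=[[0,0,0],[0,0,0],[0,0,0],[0,0,0],[0,0,0],[0,0,0],[0,0,0],[0,0,5],[0,0,15],[0,0,25]], rot=[[0,0,0],[0,0,0],[0,0,0],[0,0,0],[0,0,0],[0,0,0],[0,0,0],[0,0,0],[0,0,0],[0,0,0]], gripper=[0.5,0.45,0.4,0.35,0.3,0.2,0.1,0.1,0.1,0.1])

```text
time_s: 29.5
eef_pos: [0.558, 0.2086, 0.2137]
orientation: [-0.0, 0.886, 0.463, -0.0]
contact_force: [-0.6, -0.9, 0.1]
finger_gap: 0.898
grip_force: 0.0
```

Call:
carry_out(delta_pos=[[0,0,30],[0,0,35],[0,0,30],[0,0,20],[0,0,5],[0,0,0],[0,0,0],[0,0,0],[0,0,0],[0,0,0]], rot=[[0,0,0],[0,0,0],[0,0,0],[0,0,0],[0,0,0],[0,0,0],[0,0,0],[0,0,0],[0,0,0],[0,0,0]], gripper=[0.1,0.1,0.1,0.1,0.1,0.1,0.1,0.1,0.1,0.1])

```text
time_s: 30.75
eef_pos: [0.5582, 0.2087, 0.3326]
orientation: [-0.0, 0.886, 0.463, -0.0]
contact_force: [0.6, 0.8, -0.5]
finger_gap: 0.905
grip_force: 0.0
```

```bash
python3 - <<'E'
from h import *
s=sensors.state();print(s["time_s"],s["eef_pos"],s["contact_force"])
c=cam("wrist");ims={n:vision.capture(n) for n in("wrist","scene","side")}
for n in ims:
    im=ims[n];R,G,B=[im[...,i].astype(int) for i in range(3)]
    m=((R>G*1.5)&(G>B*1.5)&(R>80)&(R<215)&(G<130)).astype(np.uint8)
    u,v=map(int,proj(n,[.558,.209,.166],c if n=="wrist" else None)); z=np.zeros_like(m);z[v-30:v+30,u-30:u+30]=m[v-30:v+30,u-30:u+30]
    k,l,st,ce=cv2.connectedComponentsWithStats(z);i=1+np.argmax(st[1:,4])
    print(n,"pred body",(u,v),"amber",st[i],ce[i], "at", onz(n,*ce[i],.166,c if n=="wrist" else None))
    cv2.imwrite(f"pics/end_{n}.png",im[...,::-1])
E
```

```text
30.75 [0.55818011 0.20869491 0.33257774] [ 0.60707447  0.79925029 -0.52437744]Traceback (most recent call last):
  File "<stdin>", line 8, in <module>
    return _wrapfunc(a, 'argmax', axis=axis, out=out, **kwds)
    return bound(*args, **kwds)
ValueError: attempt to get argmax of an empty sequence
```

```bash
python3 - <<'E'
from h import *
c=cam("wrist")
for n in ("wrist","scene","side"):
    im=vision.capture(n);R,G,B=[im[...,i].astype(int) for i in range(3)]
    k=c if n=="wrist" else None
    for nm,m,zz in (("amber",(R>G*1.4)&(G>B*1.3)&(R>70)&(R<225)&(G<140),.166),("ball",(R>190)&(G>140)&(B>80)&(R>B+40),.2185)):
        u,v=map(int,proj(n,[.558,.209,zz],k));w=15 if n!="wrist" else 40
        z=np.zeros(m.shape,np.uint8);y0=max(v-w,0);z[y0:v+w,u-w:u+w]=m[y0:v+w,u-w:u+w]
        kk,l,st,ce=cv2.connectedComponentsWithStats(z)
        print(n,nm,"pred",(u,v),[(st[i].tolist(),np.round(onz(n,*ce[i],zz,k)[:2],3).tolist()) for i in range(1,kk) if st[i,4]>25])
E
```

```text
wrist amber pred (249, 179) [([269, 139, 20, 23, 262], [0.605, 0.219])]
wrist ball pred (249, 192) [([209, 177, 8, 16, 68], [0.533, 0.234]), ([244, 185, 17, 19, 239], [0.559, 0.207]), ([209, 216, 11, 16, 53], [0.512, 0.204])]
scene amber pred (339, 157) [([324, 142, 30, 19, 370], [0.52, 0.217])]
scene ball pred (342, 141) [([334, 126, 23, 17, 226], [0.537, 0.233])]
side amber pred (256, 138) [([257, 126, 14, 19, 124], [0.592, 0.235]), ([241, 140, 4, 13, 33], [0.503, 0.169])]
side ball pred (256, 123) [([250, 112, 19, 3, 33], [0.58, 0.287]), ([255, 119, 6, 6, 31], [0.563, 0.222])]
```

The wooden ball is at wrist (252,194), which casts to (0.559, 0.207) at stopper height. That is right above where I set the flask down, so it is standing upright. The gripper is 120 mm clear, so I hand in.

```bash
python3 -c "
from bench import bot
print(bot.sign_off())"
```

```text
the job is handed in; nothing more can be done
None
```

The shelf is seated flat over its stud, the amber flask is standing on it and let go, and the job is handed in at about 31 s; no verdict was returned, and after the flask went on I checked only its position by image measurement, not the shelf again.

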